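# Lay the pump barrel in its V-cradle and clamp it

### The job

Using only the fingertips, and without gripping or lifting anything, tip the upright pump barrel over towards the V-blocks so that it is let down gently, side port upwards, into the V-cradle; don't let it drop. Then push it along the V-blocks until its square foot flange is fully home, flush against the first V-block, and swing the hold-down arm over until its pad rests on the barrel. Do not disturb the glue bottle, the two seals, the marker or the cover ring.

Things in the scene. Friction and masses are not known exactly. Their poses are not given: they have to be found in the camera images.
- cradle: Fixed V-cradle: aluminium base plate 300 x 140 x 10 mm on the bench. Origin at the centre of its underside, x along its length from the standing end (where the barrel stands) to the V-block end, z up. From x = -150 to -20 mm it carries a grippy rubber mat, top at z = 12 mm. A steel post, 108 mm high, 24 mm (x) by 16 mm (y), stands at x = 35, y = 58 mm.
- cradle_stop (a point): Middle of the first V-block's face towards the barrel, the stop, at x = -20, y = 0, z = 56 mm in the cradle's frame. The white V-blocks are 96 mm wide (y), 50 mm high, with a 90 degree V open to the top; the first fills x -20 to -4 mm, the second x 80 to 94 mm.
- cradle_home (a point): Where the middle of the flange's underside lies once the barrel is fully home: at x = -30, y = 0, z = 56 mm in the cradle's frame. The barrel then lies along the cradle's x, its top at z = 90 mm and its mouth at x = 130 mm.
- barrel: Loose aluminium pump barrel, about 0.6 kg: a tube 68 mm outside, 56 mm bore, open at the top, on a square foot flange 88 x 88 x 10 mm; 160 mm high. Origin at the centre of the flange's underside, z up the tube, x towards the flange edge it must tip over. Stands on the mat, x within 4 degrees of the cradle's x, that edge 20 to 40 mm short of the first V-block.
- barrel_mouth (a point): Centre of the barrel's open mouth, 160 mm above the flange's underside on the tube's axis. The centre of mass lies about 66 mm above the flange's underside. Tipped over, the barrel rests on that flange edge and in the Vs, its x pointing down.
- barrel_port (a point): Centre of the end of the round side port (23 mm across, sticks out 11 mm from the tube, on the side away from the V-blocks, 40 mm above the flange's underside); it must end uppermost.
- keeper (a joint): Hinge of the hold-down arm, rad. 0: thrown fully back, leaning 0.45 (26 degrees) from upright towards the cradle's +y. It grows as the arm swings inwards over the Vs: 0.45 upright, 2.02 level with its pad resting on the barrel. Stiff hinge (0.07 N m): the arm stays where it is left. Starts at 0 to 0.3.
- hold_arm: The hold-down arm: a steel bar 14 mm wide (along the cradle's x), 10 mm thick, with a black ball at its end. Origin on its hinge axis, at x = 35, y = 58, z = 100 mm in the cradle's frame; x = the hinge axis, z along the bar to the ball, y to its outer side. A rubber pad 20 mm across stands 5 mm proud of the inner side, 58 mm from the hinge.
- keeper_knob (a point): Centre of the black ball (18 mm across) at the end of the hold-down arm, 92 mm from the hinge axis.
- glue_bottle: Small glue bottle standing on the bench on the far (+y) side of the cradle, 36 mm across, 104 mm high; origin at the centre of its foot. Leave it.
- seal_left: Black rubber seal ring, 30 mm across, 10 mm high, on the bench on the near (-y) side of the cradle; origin at the centre of its underside. Leave it.
- seal_right: A second such seal beside it. Leave it.
- marker: Black and white marker pen, 137 mm long, 12 mm thick, lying on the bench to the right; origin under its middle. Leave it.
- ring: Grey plastic impeller cover ring, 113 mm across, 16 mm high, lying at the back of the bench; origin at the centre of its underside. Leave it.
Not all that is in view belongs to the job. There is more than one size of the barrel; the one meant has the size given above.

How it is judged:
On the way, in this order (a step that is already met when the one before it is completed fails the run):
1. the barrel lies in the V-cradle, port up, its flange flush against the first V-block (angle between barrel's own z axis and vertical between 1.51 and 1.63 rad and height (world z) of barrel_port above 0.09 m and x of barrel in the frame of cradle above -0.0335 m and angle between the z axis of barrel and the x axis of cradle, either way round below 0.06 rad), for 0.2 s.
2. the hold-down arm lies over the barrel (value of joint keeper above 1.95 rad), for 0.2 s.
At the end, for the whole second after the job is handed in: The barrel rests level in both Vs (axis within 0.06 rad of level and of the cradle's length, within 6 mm of its middle), port upwards, its flange within 3.5 mm of the first V-block, and the hold-down arm is down on it (joint above 1.95 rad) (all of step 1 and y of barrel in the frame of cradle between -0.006 and 0.006 m and value of joint keeper above 1.95 rad and linear speed of barrel below 0.02 m/s); the robot touches nothing.
It fails at once if the barrel was let fall: it turned faster than 3.5 rad/s (angular speed of barrel above 3.5 rad/s).
It fails at once if the barrel was lifted or carried: its foot came more than 20 mm higher than tipping brings it (height (world z) of barrel above 0.076 m).
It fails at once if something was gripped or pressed hard: more than 35 N between the fingers and the barrel or the hold-down arm (contact force between the fingers and barrel above 35 N or contact force between the fingers and hold_arm above 35 N).
It fails at once if a bystander was moved more than 15 mm (distance of any of glue_bottle, seal_left, seal_right, marker, ring from where it was at the start of the episode above 0.015 m).
It also fails if it takes over 72 s, if anything falls off the work surface, if the arm or the gripper's body presses on something with over 40 N, if the wrist force passes 120 N, or if a joint passes its speed limit or range.

### The arm

A 7-joint arm with a two-finger parallel gripper is mounted at the origin on a cart in front of the work surface, level with it; the furniture and walls round the work are solid. World frame = base frame: x ahead of the robot, y to its left, z up, the work surface at z = 0. Lengths are in m, angles in rad, forces in N, time in s.
With the tool pointing down it reaches from about 0.35 to 0.9 m from the base axis. Payload 7.2 kg.
Tool frame: the origin (TCP) lies at the very end of the fingers, on their centre line; the grasp point (between the pads) lies 19 mm behind it; z points along the fingers, y is the line along which they close (so a half turn about z gives the same grasp; the last joint's range is limited). The gripper opens to 85 mm and grips with 20 to 120 N. Pads are 22 mm wide; open, the fingers measure 114 mm over their backs; the gripper's body (76 mm by 85 mm) begins 54 mm behind the grasp point. The pads swing forward as they close: fully open they stand 13 mm farther back than shut.
Start: joints at [1.056, 0.411, -0.013, 1.596, 0.006, 1.134, -0.082], TCP at [0.27, -0.564, 0.231] pointing down, gripper open.
Joint ranges: [-2.95, 2.95], [-0.29, 1.99], [-1.47, 1.44], [0.14, 2.54], [-1.03, 4.17], [0.13, 1.85], [-2.86, 2.86]. Speed limits (rad/s): [2.39, 2.39, 3.01, 3.01, 3.14, 3.14, 3.14].

### API

Orientations are given as a unit quaternion [w, x, y, z].
In Python, from workcell import get_state, grab_frame, camera_info, sign_off, search_frame gives the robot as it stands.
- The arm moves only by the shell command python3 -m pendant 'ROWS' [FORCE]. ROWS is text: rows parted by semicolons, each of 5 numbers parted by spaces: the shift along the tool's x, y, z in m, then the turn about the tool's z in degrees, then the finger opening in m, from 0 to 0.0854. A call has exactly 8 rows; each row is the pose to reach, as a shift and turn from the pose commanded when the call began, along the tool's axes at that moment; what a row does not reach only later rows make up. A row lasts 1/12 s, in which the tool goes at most 41.7 mm and 7.16 degrees, less where a joint would pass 70% of its speed; a pose out of reach is approached as far as the arm can. A call with a gripper value outside its range is refused whole. The fingers move at their own pace and stop on an object; FORCE is the grip in N (left out, the last holds). Time passes only in rows, so rows that repeat a pose let the fingers close, or fill a call up. It gives the time, the measured TCP pose, the force, the opening and the grip force at its end, in the units of the state.
- get_state(): the state, without advancing time (a new reading comes with each control period).
- grab_frame(name): name is "side" or "top"; returns the picture (420x560x3 uint8, red, green, blue); there is no depth.
- camera_info(name): a dict with "intrinsics" (3x3 intrinsics, pixels), "eye" and "orientation" of the camera in the world. Camera axes: x right, y up, looking along -z (the intrinsics and any distortion apply to the point x, -y, -z); pixel columns grow to the right and rows downward; lengths in m; the calibration is good to about 2 mm. A picture is of the moment at which its call begins. camera_info takes no time and is no camera call.
- sign_off(): hands the job in; it is judged then, once.
Trained networks look in the newest picture that a camera, given by its name, has taken for a name from the list of things; names that differ only in an ending like _2 or _b are one class to them, and where a whole thing is asked for, a point or a joint stands for the part that bears it (a point fixed in the world has none). Each returns a list of dicts, best first, with "score" (0 to 1); they miss things now and then, are a little off and sometimes report something else, mostly with a low value. They report only what shows in the picture. A call takes as long as a camera call. They do not tell look-alikes from the thing itself.
- search_frame(camera, target): "pixel" ([column, row] in pixels, amid what is visible of it).
The state is a dict: "clock": time; "joint_pos": joint angles; "qvel": joint speeds; "tau": joint torques, N m; "eef_pos": TCP position; "tool_rot": TCP orientation; "ft_force": force on the tool from outside, world axes, zero at the start; "moment": the same for the moment, N m; "finger_gap": finger opening in m; "grasp_force": force on a finger pad.
Only numpy, scipy, OpenCV 4.12 (cv2) and the standard library are available. Lean on these libraries where they do the work, as an engineer would, in place of code of your own. Each camera call takes 0.05 s, during which the arm holds its last target. There are 200 camera calls.

## Working session

There is one attempt and no reset: what is moved stays moved. The work goes in short steps, Python scripts to look and compute and a shell command to move; the robot and the scene stay as the last step left them, time stands still between calls to the robot, and variables do not carry over. Pictures are saved under pics/ and viewed, at most 10 in all, crops included, and the job is handed in when it is done.

```bash
mkdir -p pics; ls; cat > h.py <<'E'
import numpy as np, cv2
from workcell import *
from scipy.spatial.transform import Rotation as R
def cam(n):
    c=camera_info(n); q=c["orientation"]; return np.array(c["intrinsics"]),np.array(c["eye"]),R.from_quat([q[1],q[2],q[3],q[0]]),c
def proj(n,P):
    K,e,r,c=cam(n); p=r.inv().apply(np.atleast_2d(P)-e); p=p*[1,-1,-1]; u=p@K.T; return u[:,:2]/u[:,2:]
def ray(n,px):
    K,e,r,c=cam(n); d=np.linalg.inv(K)@[px[0],px[1],1]; return e,r.apply(d*[1,-1,-1])
def onz(n,px,z):
    e,d=ray(n,px); return e+d*(z-e[2])/d[2]
def save(n,f):
    im=grab_frame(n); cv2.imwrite(f,im[:,:,::-1]); return im
E
python3 - <<'E'
from h import *
for n in("side","top"):
    save(n,f"pics/{n}0.png"); print(camera_info(n))
    for t in ["cradle","barrel","barrel_mouth","barrel_port","keeper_knob","cradle_stop","glue_bottle","seal_left","marker","ring"]:
        print(n,t,[(np.round(d["pixel"]).tolist(),round(d["score"],2)) for d in search_frame(n,t)][:4])
s=get_state();print(s)
E
```

```text
pics
{'intrinsics': array([[457.42040976,   0.        , 270.81567779],
       [  0.        , 457.42040976, 222.69292183],
       [  0.        ,   0.        ,   1.        ]]), 'eye': array([0.10424537, 0.75381112, 0.58135976]), 'orientation': array([-0.23233717, -0.15958412,  0.515278  ,  0.80934599])}
side cradle [([295.0, 285.0], 0.59)]
side barrel [([246.0, 346.0], 0.77), ([201.0, 271.0], 0.2)]
side barrel_mouth [([247.0, 344.0], 0.74), ([267.0, 275.0], 0.57)]
side barrel_port [([264.0, 276.0], 0.84), ([245.0, 344.0], 0.73)]
side keeper_knob [([271.0, 217.0], 0.75)]
side cradle_stop [([292.0, 282.0], 0.87)]
side glue_bottle [([197.0, 283.0], 0.64)]
side seal_left [([263.0, 276.0], 0.67), ([269.0, 212.0], 0.53), ([294.0, 341.0], 0.51)]
side marker [([263.0, 277.0], 0.35)]
side ring [([202.0, 268.0], 0.73)]
{'intrinsics': array([[424.96867395,   0.        , 278.87102533],
       [  0.        , 424.96867395, 207.21566726],
       [  0.        ,   0.        ,   1.        ]]), 'eye': array([ 0.53649486, -0.05494318,  1.27231019]), 'orientation': array([-0.70384032, -0.03260978,  0.01899
[... 488 characters left out ...]
: 1.1, 'joint_pos': array([ 1.05578596,  0.41109316, -0.01267874,  1.59620153,  0.00557382,
        1.13429073, -0.08220077]), 'qvel': array([-0.00116594, -0.00075886, -0.00144567, -0.00055585, -0.00067062,
       -0.00091043,  0.00123032]), 'tau': array([ 8.78106512e-04, -6.00416136e+01,  6.81210961e-01, -2.99736071e+01,
        1.38119602e-02,  1.72927361e-03, -1.31818209e-05]), 'eef_pos': array([ 0.27004568, -0.56365538,  0.23130123]), 'tool_rot': array([1.80588181e-05, 9.75151118e-01, 2.21540735e-01, 1.36529536e-05]), 'ft_force': array([ 0.08182886, -0.32158437, -0.12939707]), 'moment': array([-0.02014852, -0.06144243,  0.06393197]), 'grasp_force': 0.0, 'finger_gap': 0.08537573424974694}
```

View pics/side0.png

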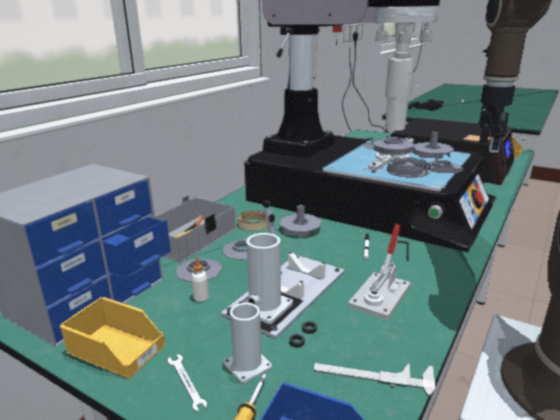

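View pics/top0.png

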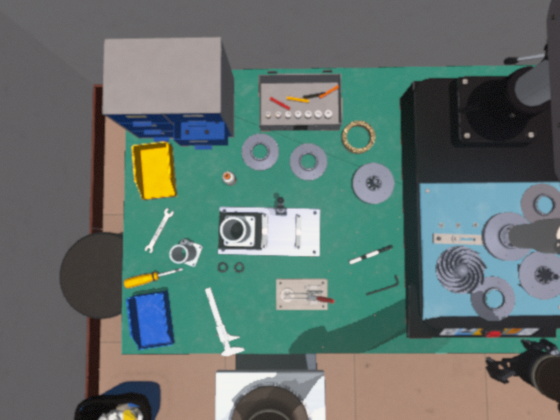

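The top view shows two barrels: the large one at (235,230), standing on the cradle's mat, and a smaller one at (184,252), on the bare bench. The one on the mat fits the description. I'll confirm that in an enlarged crop.

```bash
python3 - <<'E'
from h import *
im=cv2.imread("pics/top0.png")[165:275,165:330]
cv2.imwrite("pics/c1.png",cv2.resize(im,None,fx=4.8,fy=4.8,interpolation=cv2.INTER_CUBIC))
for p in [(219,208),(321,209),(320,255),(219,253)]: print(onz("top",p,0.01).round(4))
E
```

```text
[0.6281 0.1479 0.01  ]
[ 0.6225 -0.1561  0.01  ]
[ 0.4866 -0.1513  0.01  ]
[0.4944 0.1475 0.01  ]
```

View pics/c1.png

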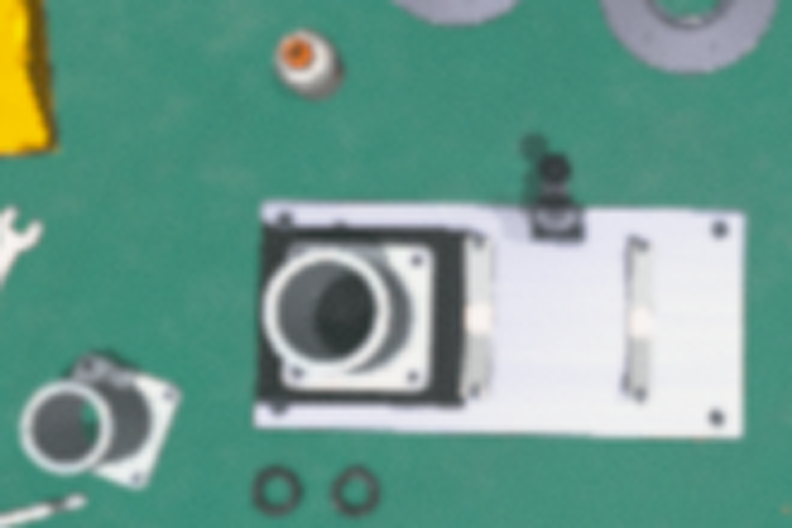

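The crop confirms it: the big barrel stands on the mat, with its mouth at crop (328,311), its flange corners at (433,247), (428,391) and (285,388), and the knob at (553,168). The small one at (65,425) is off the cradle, so it's the decoy. Next I'll work out the poses.

```bash
cat > pose.py <<'E'
from h import *
f=lambda p:((p[0]+.5)/4.8-.5+165,(p[1]+.5)/4.8-.5+165)
C=np.array([onz("top",f(p),.01)[:2] for p in [(262,201),(745,212),(743,437),(254,427)]])
M=np.array([[-.15,.07],[.15,.07],[.15,-.07],[-.15,-.07]])
H=(M-M.mean(0)).T@(C-C.mean(0)); U,S,V=np.linalg.svd(H); Rr=V.T@U.T; t=C.mean(0)-Rr@M.mean(0)
yaw=np.arctan2(Rr[1,0],Rr[0,0])
def c2w(p): p=np.asarray(p,float); return np.r_[Rr@p[:2]+t,p[2]]
def w2c(p): p=np.asarray(p,float); return np.r_[Rr.T@(p[:2]-t),p[2]]
E
python3 - <<'E'
from pose import *
print("cradle",t.round(4),np.degrees(yaw).round(2),"res",(C-(M@Rr.T+t)).round(4).tolist())
print("mouth",w2c(onz("top",f((328,311)),.172)).round(4))
for p in [(433,247),(428,391),(285,388)]: print("fl",w2c(onz("top",f(p),.022)).round(4))
print("stop edge",w2c(onz("top",f((464,320)),.06)).round(4))
print("knob",w2c(onz("top",f((553,168)),.19)).round(4))
print("glue",w2c(onz("top",f((300,50)),.104)).round(4),[w2c(onz("top",f(p),0)).round(3).tolist() for p in[(277,490),(355,490)]])
# side check
im=cv2.imread("pics/side0.png")
for P in [(-.15,.07,.01),(.15,.07,.01),(.15,-.07,.01),(-.15,-.07,.01),(-.02,-.048,.06),(-.02,.048,.06)]:
    q=proj("side",c2w(P))[0]; cv2.circle(im,tuple(np.round((q*8)).astype(int)),12,(0,0,255),-1,shift=3)
mc=w2c(onz("top",f((328,311)),.172))
for a in np.linspace(0,6.28,13):
    q=proj("side",c2w(mc+[.034*np.cos(a),.034*np.sin(a),0]))[0]; cv2.circle(im,tuple(np.round((q*8)).astype(int)),6,(0,255,0),-1,shift=3)
for s in [(.044,.044),(.044,-.044),(-.044,-.044)]:
    q=proj("side",c2w([mc[0]+s[0],mc[1]+s[1],.022]))[0]; cv2.circle(im,tuple(np.round((q*8)).astype(int)),12,(255,0,0),-1,shift=3)
cv2.imwrite("pics/s1.png",cv2.resize(im[190:350,190:360],None,fx=3.7,fy=3.7,interpolation=cv2.INTER_CUBIC))
E
```

```text
cradle [ 0.5583 -0.0007] -91.65 res [[0.0, 0.0001], [-0.0008, 0.0], [0.0007, -0.0008], [0.0001, 0.0006]]
mouth [-0.0862 -0.0004  0.172 ]
fl [-0.0419  0.043   0.022 ]
fl [-0.0427 -0.0452  0.022 ]
fl [-0.1304 -0.0453  0.022 ]
stop edge [-0.0194 -0.002   0.06  ]
knob [0.034  0.0779 0.19  ]
glue [-0.1156  0.1514  0.104 ] [[-0.137, -0.109, 0.0], [-0.088, -0.108, 0.0]]
```

View pics/s1.png

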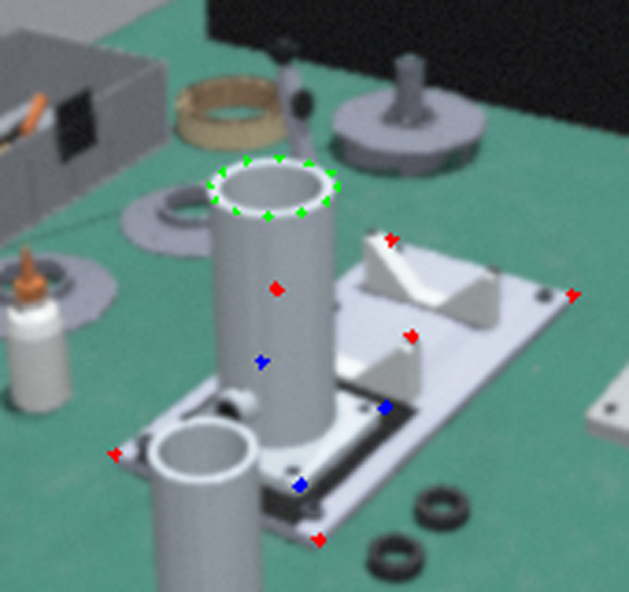

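```bash
cat > to.py <<'E'
import sys
from pose import *
def T():
    s=get_state(); q=s["tool_rot"]; return s,np.array(s["eef_pos"]),R.from_quat([q[1],q[2],q[3],q[0]])
if __name__=="__main__":
    s,p,r=T(); ax=r.as_matrix()
    print("t",round(s["clock"],2),"tcp cradle",w2c(p).round(4),"turn needed",round(float(np.degrees((np.arctan2(ax[1,1],ax[0,1])-yaw+np.pi)%(2*np.pi)-np.pi)),2),"F",np.round(s["ft_force"],1),"gap",round(s["finger_gap"],4))
    for a in sys.argv[1:]:
        P=c2w([float(v) for v in a.split(",")]); print(a,"shift",r.inv().apply(P-p).round(4))
E
python3 to.py -.0865,-.001,.30 -.0865,-.001,.21
```

```text
t 1.1 tcp cradle [ 0.571  -0.272   0.2313] turn needed 27.25 F [ 0.1 -0.3 -0.1] gap 0.0854
-.0865,-.001,.30 shift [ 0.5419 -0.4605 -0.0687]
-.0865,-.001,.21 shift [ 0.5419 -0.4605  0.0213]
```

```bash
python3 -m pendant '0.01 -0.008 -0.03 4 0.012;0.03 -0.025 -0.055 8 0.012;0.06 -0.05 -0.07 12 0.012;0.09 -0.076 -0.07 16 0.012;0.12 -0.102 -0.07 20 0.012;0.15 -0.128 -0.07 24 0.012;0.18 -0.153 -0.07 27.25 0.012;0.21 -0.179 -0.07 27.25 0.012' 20; python3 to.py -.0865,-.001,.30 -.0865,-.001,.21
```

```text
clock: 1.77
eef_pos: [0.3825, -0.3098, 0.3016]
tool_rot: [0.0, 1.0, -0.016, 0.0]
ft_force: [0.7, 0.1, 0.8]
finger_gap: 0.0118
grasp_force: 0.0
t 1.77 tcp cradle [ 0.314  -0.1669  0.3016] turn needed -0.22 F [0.7 0.1 0.8] gap 0.0118
-.0865,-.001,.30 shift [ 0.1643 -0.4011  0.0015]
-.0865,-.001,.21 shift [ 0.1643 -0.4012  0.0915]
```

```bash
python3 -m pendant '0.013 -0.03 0 0 0.012;0.026 -0.063 0 0 0.012;0.04 -0.096 0 0 0.012;0.053 -0.129 0 0 0.012;0.066 -0.162 0 0 0.012;0.08 -0.195 0 0 0.012;0.093 -0.228 0 0 0.012;0.105 -0.255 0 0 0.012'; python3 -m pendant '0.012 -0.03 0 0 0.012;0.024 -0.06 0 0 0.012;0.036 -0.09 0.01 0 0.012;0.048 -0.115 0.03 0 0.012;0.056 -0.13 0.05 0 0.012;0.056 -0.13 0.07 0 0.012;0.056 -0.13 0.09 0 0.012;0.056 -0.13 0.09 0 0.012';  python3 to.py -.0865,-.001,.21
```

```text
clock: 2.43
eef_pos: [0.4949, -0.0568, 0.3016]
tool_rot: [-0.0, 1.0, -0.014, 0.0]
ft_force: [1.3, -0.6, -0.1]
finger_gap: 0.012
grasp_force: 0.0
clock: 3.1
eef_pos: [0.552, 0.0686, 0.2074]
tool_rot: [0.0, 1.0, -0.014, -0.003]
ft_force: [-0.7, -0.1, -0.2]
finger_gap: 0.0122
grasp_force: 0.0
t 3.1 tcp cradle [-0.0691 -0.0083  0.2074] turn needed 0.04 F [-0.7 -0.1 -0.2] gap 0.0122
-.0865,-.001,.21 shift [ 0.0073 -0.0174 -0.0027]
```

```bash
python3 -m pendant '0.004 -0.009 0 0 0.012;0.007 -0.0175 0 0 0.012;0.007 -0.0175 0 0 0.012;0.007 -0.0175 0 0 0.012;0.007 -0.0175 0 0 0.012;0.007 -0.0175 0 0 0.012;0.007 -0.0175 0 0 0.012;0.007 -0.0175 0 0 0.012';  python3 to.py -.0865,-.001,.15; python3 - <<'E'
from h import *
im=save("side","pics/x.png")[180:310,190:345,::-1]
cv2.imwrite("pics/s2.png",cv2.resize(im,None,fx=4,fy=4,interpolation=cv2.INTER_CUBIC))
E
```

```text
clock: 3.77
eef_pos: [0.5616, 0.0856, 0.2115]
tool_rot: [0.0, 1.0, -0.015, 0.0]
ft_force: [-0.7, -1.0, 0.2]
finger_gap: 0.0123
grasp_force: 0.0
t 3.77 tcp cradle [-0.0864  0.0008  0.2115] turn needed -0.03 F [-0.7 -1.   0.2] gap 0.0123
-.0865,-.001,.15 shift [-0.0018 -0.0001  0.0615]
```

View pics/s2.png

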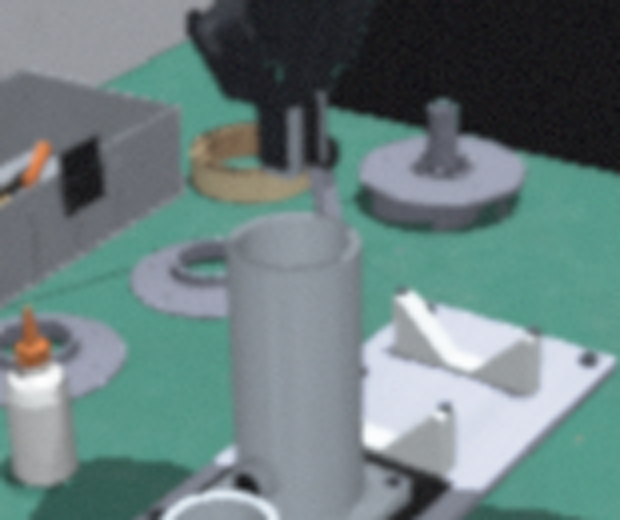

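The fingertips, around crop (300,165), hang centred over the open mouth at (296,245), and the bore is clear. I'll narrow the fingers a bit more and lower them into it.

```bash
python3 -m pendant '-0.001 0 0.01 0 0.004;-0.002 0 0.02 0 0.004;-0.002 0 0.03 0 0.004;-0.002 0 0.04 0 0.004;-0.002 0 0.05 0 0.004;-0.002 0 0.06 0 0.004;-0.002 0 0.0645 0 0.004;-0.002 0 0.0645 0 0.004';  python3 to.py -.075,-.001,.147;  python3 -m pendant '0 0.004 0 0 0.004;0 0.008 0 0 0.004;0 0.011 0 0 0.004;0 0.015 -0.001 0 0.004;0 0.019 -0.003 0 0.004;0 0.023 -0.004 0 0.004;0 0.027 -0.005 0 0.004;0 0.031 -0.006 0 0.004';  python3 to.py
```

```text
clock: 4.48
eef_pos: [0.5588, 0.0859, 0.1451]
tool_rot: [0.0, 1.0, -0.014, -0.001]
ft_force: [-0.8, 0.1, 0.8]
finger_gap: 0.004
grasp_force: 0.0
t 4.48 tcp cradle [-0.0866 -0.002   0.1451] turn needed 0.01 F [-0.8  0.1  0.8] gap 0.004
-.075,-.001,.147 shift [ 0.001   0.0116 -0.0019]
clock: 5.15
eef_pos: [0.5588, 0.0547, 0.1531]
tool_rot: [-0.0, 1.0, -0.014, 0.0]
ft_force: [0.3, 2.3, -1.0]
finger_gap: 0.004
grasp_force: 0.7
t 5.15 tcp cradle [-0.0554 -0.0012  0.1531] turn needed -0.01 F [ 0.3  2.3 -1. ] gap 0.004
```

```bash
python3 -m pendant '0 0.005 -0.001 0 0.004;0 0.01 -0.001 0 0.004;0 0.015 -0.001 0 0.004;0 0.02 -0.001 0 0.004;0 0.025 -0.001 0 0.004;0 0.029 0 0 0.004;0 0.033 0 0 0.004;0 0.036 0 0 0.004';  python3 to.py;  python3 - <<'E'
from h import *
im=save("side","pics/x3.png")[180:320,190:355,::-1]
cv2.imwrite("pics/s3.png",cv2.resize(im,None,fx=4,fy=4,interpolation=cv2.INTER_CUBIC))
E
```

```text
clock: 5.82
eef_pos: [0.5576, 0.0184, 0.1526]
tool_rot: [0.0, 1.0, -0.015, -0.0]
ft_force: [0.6, 0.2, -1.1]
finger_gap: 0.0041
grasp_force: 0.4
t 5.82 tcp cradle [-0.0191 -0.0013  0.1526] turn needed -0.03 F [ 0.6  0.2 -1.1] gap 0.0041
```

View pics/s3.png

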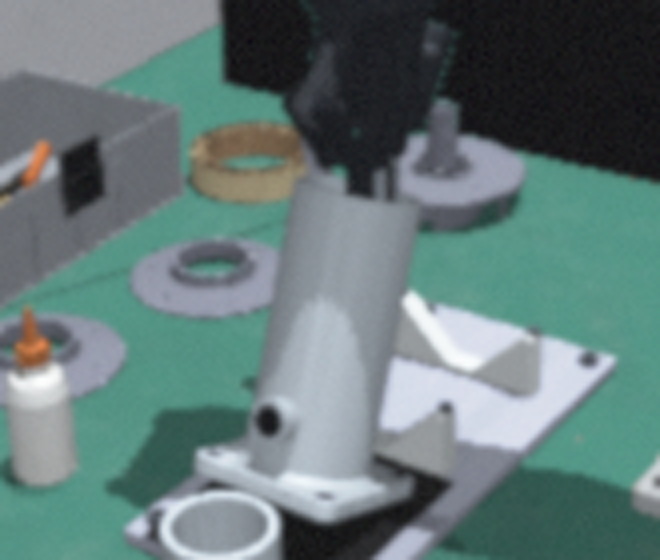

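The barrel is tipping cleanly about its front edge by about 20°, with the port at crop (272,418) facing away from the V-blocks. The fingers sit in the mouth at (360,190). I'll go on past the balance point.

```bash
python3 -m pendant '0 0.005 0 0 0.004;0 0.01 0.001 0 0.004;0 0.015 0.002 0 0.004;0 0.02 0.003 0 0.004;0 0.025 0.005 0 0.004;0 0.03 0.007 0 0.004;0 0.034 0.009 0 0.004;0 0.038 0.011 0 0.004';  python3 to.py
```

```text
clock: 6.53
eef_pos: [0.5565, -0.0196, 0.1415]
tool_rot: [0.0, 1.0, -0.015, -0.0]
ft_force: [-0.2, -0.5, 3.2]
finger_gap: 0.0041
grasp_force: 0.0
t 6.53 tcp cradle [ 0.0189 -0.0013  0.1415] turn needed -0.02 F [-0.2 -0.5  3.2] gap 0.0041
```

```bash
python3 -m pendant '0 0.0045 -0.001 0 0.004;0 0.009 -0.001 0 0.004;0 0.0135 -0.001 0 0.004;0 0.018 0 0 0.004;0 0.0225 0.001 0 0.004;0 0.027 0.003 0 0.004;0 0.0315 0.005 0 0.004;0 0.036 0.007 0 0.004';  python3 to.py; python3 - <<'E'
from h import *
im=save("side","pics/x4.png")[180:320,190:355,::-1]
cv2.imwrite("pics/s4.png",cv2.resize(im,None,fx=4,fy=4,interpolation=cv2.INTER_CUBIC))
E
```

```text
clock: 7.2
eef_pos: [0.5555, -0.0555, 0.1345]
tool_rot: [0.0, 1.0, -0.014, -0.0]
ft_force: [-0.3, -0.6, -0.6]
finger_gap: 0.0039
grasp_force: 0.4
t 7.2 tcp cradle [ 0.0548 -0.0013  0.1345] turn needed -0.01 F [-0.3 -0.6 -0.6] gap 0.0039
```

View pics/s4.png

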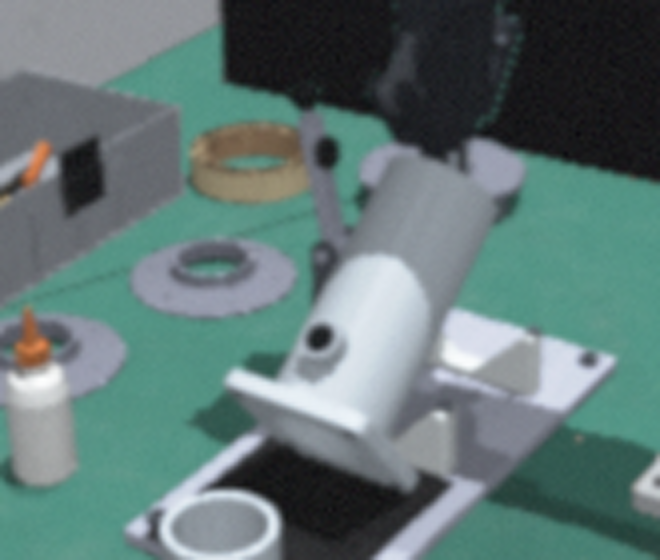

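The barrel is held at about 52° by its rear rim against the fingers, with the flange edge still on the mat at crop (410,485). I'll keep lowering it.

```bash
python3 -m pendant '0 0.0035 0.002 0 0.004;0 0.007 0.004 0 0.004;0 0.0105 0.006 0 0.004;0 0.014 0.008 0 0.004;0 0.0175 0.0105 0 0.004;0 0.021 0.013 0 0.004;0 0.0245 0.0155 0 0.004;0 0.028 0.018 0 0.004';  python3 to.py
```

```text
clock: 7.92
eef_pos: [0.5546, -0.0832, 0.1164]
tool_rot: [-0.0, 1.0, -0.014, -0.0]
ft_force: [-0.6, -0.3, -1.4]
finger_gap: 0.0038
grasp_force: 0.5
t 7.92 tcp cradle [ 0.0826 -0.0013  0.1164] turn needed -0.0 F [-0.6 -0.3 -1.4] gap 0.0038
```

```bash
python3 -m pendant '0 0.0034 0.002 0 0.004;0 0.0068 0.004 0 0.004;0 0.0102 0.0065 0 0.004;0 0.0136 0.009 0 0.004;0 0.017 0.012 0 0.004;0 0.0205 0.015 0 0.004;0 0.024 0.018 0 0.004;0 0.0274 0.021 0 0.004';  python3 to.py;  python3 - <<'E'
from h import *
im=save("side","pics/x5.png")[180:320,190:355,::-1]
cv2.imwrite("pics/s5.png",cv2.resize(im,None,fx=4,fy=4,interpolation=cv2.INTER_CUBIC))
E
```

```text
clock: 8.58
eef_pos: [0.5539, -0.1107, 0.0954]
tool_rot: [0.0, 1.0, -0.014, -0.0]
ft_force: [-1.2, -1.7, -1.0]
finger_gap: 0.004
grasp_force: 0.8
t 8.58 tcp cradle [ 0.1101 -0.0013  0.0954] turn needed -0.01 F [-1.2 -1.7 -1. ] gap 0.004
```

View pics/s5.png

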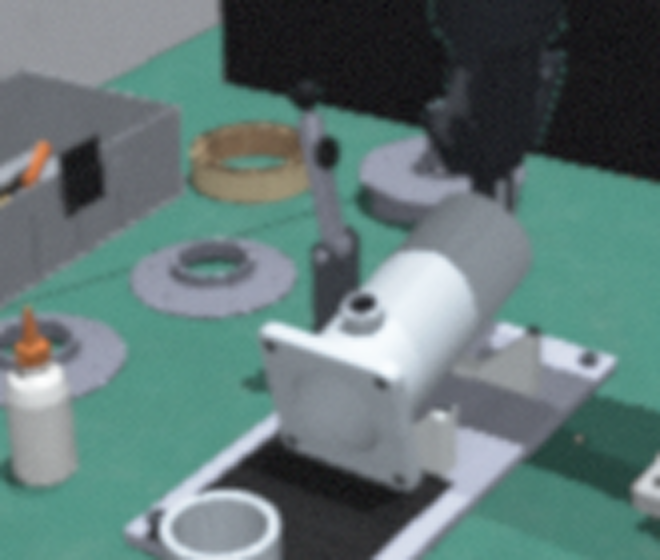

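It's now at about 75°, still supported at the rim around crop (495,195), with the edge on the mat. I'll do the last 15° more slowly.

```bash
python3 -m pendant '0 0.002 0.0015 0 0.004;0 0.004 0.0035 0 0.004;0 0.006 0.0055 0 0.004;0 0.008 0.0075 0 0.004;0 0.01 0.0095 0 0.004;0 0.012 0.0115 0 0.004;0 0.0135 0.013 0 0.004;0 0.015 0.015 0 0.004';  python3 to.py; python3 -m pendant '0 0.001 0.001 0 0.004;0 0.002 0.002 0 0.004;0 0.003 0.003 0 0.004;0 0.004 0.0045 0 0.004;0 0.005 0.006 0 0.004;0 0.006 0.0075 0 0.004;0 0.007 0.009 0 0.004;0 0.008 0.0105 0 0.004';  python3 to.py
```

```text
clock: 9.3
eef_pos: [0.5536, -0.1255, 0.0807]
tool_rot: [0.0, 1.0, -0.014, 0.0]
ft_force: [0.3, -1.9, -0.6]
finger_gap: 0.0038
grasp_force: 1.0
t 9.3 tcp cradle [ 0.1249 -0.0012  0.0807] turn needed -0.01 F [ 0.3 -1.9 -0.6] gap 0.0038
clock: 9.97
eef_pos: [0.5536, -0.1328, 0.0703]
tool_rot: [-0.0, 1.0, -0.014, 0.0]
ft_force: [0.5, 1.3, -0.3]
finger_gap: 0.0042
grasp_force: 0.1
t 9.97 tcp cradle [ 0.1321 -0.0009  0.0703] turn needed 0.02 F [ 0.5  1.3 -0.3] gap 0.0042
```

```bash
python3 -m pendant '0 0.001 0.001 0 0.004;0 0.002 0.001 0 0.004;0 0.003 0.001 0 0.004;0 0.004 0.001 0 0.004;0 0.005 0.001 0 0.004;0 0.007 0.001 0 0.004;0 0.01 0 0 0.004;0 0.014 0 0 0.004';  python3 to.py;  python3 - <<'E'
from h import *
im=save("side","pics/x6.png")[180:320,190:355,::-1]; im2=save("top","pics/t6.png")[180:290,190:340,::-1]
a=cv2.resize(im,(396,336),interpolation=cv2.INTER_CUBIC); b=cv2.resize(im2,(396,290),interpolation=cv2.INTER_CUBIC)
o=np.zeros((336,796,3),np.uint8); o[:,:396]=a; o[:290,400:]=b
cv2.imwrite("pics/s6.png",o)
E
```

```text
clock: 10.63
eef_pos: [0.553, -0.1473, 0.0705]
tool_rot: [0.0, 1.0, -0.014, 0.0]
ft_force: [0.2, -0.2, -0.7]
finger_gap: 0.0037
grasp_force: 0.0
t 10.63 tcp cradle [ 0.1467 -0.0011  0.0705] turn needed 0.02 F [ 0.2 -0.2 -0.7] gap 0.0037
```

View pics/s6.png

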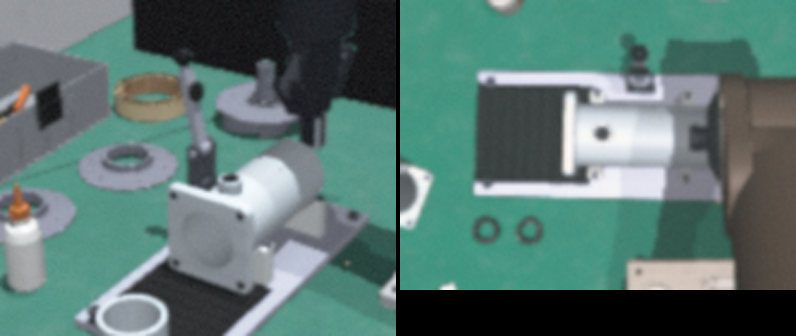

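It's down in the Vs, port up at panel (602,133), with the flange about 12 mm short of the first block. Next I'll lift out, go round behind the flange and push.

```bash
python3 -m pendant '0 0 -0.03 0 0;0 0 -0.06 0 0;0 0 -0.09 0 0;0 0 -0.12 0 0;0 -0.03 -0.125 0 0;0 -0.06 -0.125 0 0;0 -0.09 -0.125 0 0;0 -0.12 -0.125 0 0';  python3 -m pendant '0 -0.03 0 0 0;0 -0.06 0 0 0;0 -0.09 0 0 0;0 -0.11 0 0 0;0 -0.112 0 0 0;0 -0.112 0 0 0;0 -0.112 0 0 0;0 -0.112 0 0 0'; python3 to.py -.08,0,.05
```

```text
clock: 11.4
eef_pos: [0.5563, -0.0262, 0.1958]
tool_rot: [0.0, 1.0, -0.015, 0.0]
ft_force: [0.5, 0.3, 0.3]
finger_gap: -0.0001
grasp_force: 0.0
clock: 12.07
eef_pos: [0.5596, 0.0829, 0.1951]
tool_rot: [0.0, 1.0, -0.015, -0.0]
ft_force: [0.3, 0.6, -0.3]
finger_gap: -0.0002
grasp_force: 0.0
t 12.07 tcp cradle [-0.0836 -0.0011  0.1951] turn needed -0.12 F [ 0.3  0.6 -0.3] gap -0.0002
-.08,0,.05 shift [0.0011 0.0035 0.1451]
```

```bash
python3 -m pendant '0.001 0 0.03 0 0;0.001 0 0.06 0 0;0.001 0 0.09 0 0;0.001 0 0.115 0 0;0.001 0 0.13 0 0;0.001 0 0.14 0 0;0.001 0 0.145 0 0;0.001 0 0.145 0 0';  python3 to.py -.06,0,.05; python3 -m pendant '0 0.005 0 0 0;0 0.01 0 0 0;0 0.015 0 0 0;0 0.02 0 0 0;0 0.023 0 0 0;0 0.025 0 0 0;0 0.027 0 0 0;0 0.029 0 0 0'; python3 to.py
```

```text
clock: 12.73
eef_pos: [0.5604, 0.0837, 0.0497]
tool_rot: [0.0, 1.0, -0.015, -0.001]
ft_force: [-0.4, -0.1, -1.1]
finger_gap: -0.0002
grasp_force: 0.0
t 12.73 tcp cradle [-0.0845 -0.0004  0.0497] turn needed -0.07 F [-0.4 -0.1 -1.1] gap -0.0002
-.06,0,.05 shift [ 0.0004  0.0245 -0.0003]
clock: 13.4
eef_pos: [0.561, 0.061, 0.0524]
tool_rot: [-0.003, 1.0, -0.013, 0.002]
ft_force: [-1.3, 19.0, 5.2]
finger_gap: -0.0002
grasp_force: 0.0
t 13.4 tcp cradle [-0.0618  0.0009  0.0524] turn needed 0.18 F [-1.3 19.   5.2] gap -0.0002
```

```bash
cat > bx.py <<'E'
from pose import *
# barrel underside x in cradle, by tracking flange/port patch in side camera
ref=cv2.imread("pics/x6.png")   # crop of original not kept full
E
python3 - <<'E'
from pose import *
a=cv2.imread("pics/x6.png"); b=save("side","pics/x7.png")[:,:,::-1].copy()
for n,P in {"port":(-.0025,0,.101),"flTop+":(-.0425,.044,.1),"flTop-":(-.0425,-.044,.1),"flBot-":(-.0425,-.044,.012)}.items():
    q0=proj("side",c2w(P))[0]; q1=proj("side",c2w(np.array(P)+[.01,0,0]))[0]
    x,y=np.round(q0).astype(int); t_=a[y-11:y+12,x-11:x+12]; s=b[y-25:y+26,x-25:x+26]
    m=cv2.matchTemplate(s,t_,cv2.TM_CCOEFF_NORMED); _,v,_,l=cv2.minMaxLoc(m)
    print(n,q0.round(1),"10mm=>",(q1-q0).round(1),"moved",np.array(l)-14,round(v,2))
for n in ("side",): print([(d["pixel"],d["score"]) for d in search_frame(n,"barrel_port")][:2])
E
```

```text
port [286.2 254.2] 10mm=> [ 2.5 -1.8] moved [ 14 -12] 0.79
flTop+ [259.1 256.8] 10mm=> [ 2.7 -1.9] moved [-11  14] 0.42
flTop- [293.7 267.9] 10mm=> [ 2.5 -2.1] moved [ 4 -3] 0.93
flBot- [293.6 303.4] 10mm=> [ 2.4 -2.2] moved [0 0] 0.86
[([248.2, 347.2], 0.9), ([298.0, 265.6], 0.71)]
```

```bash
python3 -m pendant '0 -0.01 0 0 0;0 -0.02 0 0 0;0 -0.025 0 0 0;0 -0.025 -0.03 0 0;0 -0.025 -0.06 0 0;0 -0.035 -0.09 0 0;0 -0.06 -0.12 0 0;0 -0.08 -0.13 0 0';  python3 to.py; python3 - <<'E'
from pose import *
t6=cv2.imread("pics/t6.png"); save("top","pics/t8.png"); save("side","pics/x8.png")
t8=cv2.imread("pics/t8.png"); 
for nm,im in(("t6",t6),("t8",t8)):
    print(nm,im[236,244:300].mean(1).astype(int).tolist())
for px in (250,252,254,256,258): print(px,w2c(onz("top",(px,231),.1))[:1].round(4))
for nm,r in (("top",("t6","t8")),("side",("x6","x8"))):
    a,b=[cv2.imread(f"pics/{k}.png") for k in r]
    for n,P in {"port":(-.0025,0,.101),"fl+":(-.0425,.044,.1),"fl-":(-.0425,-.044,.1),"flb-":(-.0425,-.044,.012),"mouth":(.1175,0,.09)}.items():
        q0=proj(nm,c2w(P))[0]; q1=proj(nm,c2w(np.array(P)+[.01,0,0]))[0]
        x,y=np.round(q0).astype(int); f=4
        A=cv2.resize(a[y-10:y+11,x-10:x+11],None,fx=f,fy=f,interpolation=cv2.INTER_CUBIC); B=cv2.resize(b[y-18:y+19,x-18:x+19],None,fx=f,fy=f,interpolation=cv2.INTER_CUBIC)
        m=cv2.matchTemplate(B,A,cv2.TM_CCOEFF_NORMED); _,v,_,l=cv2.minMaxLoc(m)
        print(nm,n,q0.round(1),"10mm",(q1-q0).round(1),"moved",(np.array(l)/f-8).round(2),round(v,2))
    print([(np.round(d["pixel"],1).tolist(),round(d["score"],2)) for d in search_frame(nm,"barrel_port")][:2])
E
```

```text
clock: 14.17
eef_pos: [0.564, 0.1364, 0.185]
tool_rot: [-0.001, 1.0, -0.015, 0.003]
ft_force: [0.4, 0.1, -0.0]
finger_gap: -0.0001
grasp_force: 0.0
t 14.17 tcp cradle [-0.1373  0.0017  0.185 ] turn needed -0.12 F [ 0.4  0.1 -0. ] gap -0.0001
t6 [69, 67, 67, 66, 67, 67, 72, 135, 222, 245, 245, 229, 215, 224, 231, 233, 233, 232, 233, 232, 233, 233, 232, 232, 234, 234, 235, 235, 234, 234, 234, 234, 234, 227, 220, 219, 219, 220, 220, 221, 221, 222, 221, 222, 223, 223, 222, 223, 217, 180, 146, 134, 135, 135, 131, 109]
t8 [56, 58, 62, 63, 65, 69, 68, 66, 65, 65, 68, 83, 151, 228, 245, 243, 226, 219, 228, 234, 235, 234, 234, 234, 234, 235, 234, 232, 233, 235, 236, 236, 236, 236, 236, 236, 236, 236, 236, 237, 238, 237, 238, 238, 238, 239, 239, 239, 239, 240, 240, 240, 240, 241, 241, 241]
250 [-0.0481]
252 [-0.0426]
254 [-0.0371]
256 [-0.0316]
258 [-0.026]
top port [266.5 230.4] 10mm [3.6 0.1] moved [4.75 0.  ] 0.99
top fl+ [252.5 214.2] 10mm [3.6 0.1] moved [4.5  0.25] 0.92
top fl- [251.6 246.1] 10mm [3.6 0.1] moved [4.5 0. ] 0.83
top flb- [254.1 245.6] 10mm [3.4 0.1] moved [4.5 0. ] 0.83
top mouth [309.9 231.4] 10mm [3.6 0.1] moved [-1.5  8. ] 0.28
[([283.1, 229.5], 0.82)]
side port [286.2 254.2] 10mm [ 2.5 -1.8] moved [ 2.75 -2.5 ] 0.96
side fl+ [259.1 256.8] 10mm [ 2.7 -1.9] moved [ 2.75 -2.5 ] 0.87
side fl- [293.7 267.9] 10mm [ 2.5 -2.1] moved [ 3.25 -2.5 ] 1.0
side flb- [293.6 303.4] 10mm [ 2.4 -2.2] moved [0. 0.] 0.88
side mouth [313.3 237.8] 10mm [ 2.1 -1.6] moved [ 2. -2.] 0.72
[([245.6, 344.5], 0.74), ([291.2, 263.8], 0.64)]
```

The flange moved about 12.8 mm and stopped hard at 19 N, so it is home at x ≈ -0.030. Now for the hold-down arm: approach from its far side.

```bash
python3 -m pendant '0 0 -0.03 0 0;0 0 -0.06 0 0;0.01 0.015 -0.085 0 0;0.03 0.045 -0.09 0 0;0.05 0.075 -0.09 0 0;0.075 0.105 -0.09 0 0;0.1 0.135 -0.09 0 0;0.12 0.165 -0.09 0 0';  python3 to.py .04,.128,.27; python3 -m pendant '0.006 0.01 0 0 0;0.006 0.012 0 0 0;0.006 0.012 0 0 0;0.006 0.012 0 0 0;0.006 0.012 0.02 0 0;0.006 0.012 0.05 0 0;0.006 0.012 0.075 0 0;0.006 0.012 0.075 0 0'; python3 to.py .04,.125,.173 .04,.074,.175
python3 - <<'E'
from pose import *
for n in("side","top"): print([(np.round(d["pixel"],1).tolist(),round(d["score"],2)) for d in (save(n,f"pics/{n}9.png") is not None and search_frame(n,"keeper_knob"))][:3])
for q in (0,.1,.2,.3): 
    P=[.035,.058+.092*np.sin(.45-q),.1+.092*np.cos(.45-q)]; print(q,np.round(P,3),proj("side",c2w(P))[0].round(1),proj("top",c2w(P))[0].round(1))
E
```

```text
clock: 15.03
eef_pos: [0.6777, -0.0367, 0.2685]
tool_rot: [0.001, 1.0, -0.015, -0.001]
ft_force: [0.8, 0.5, 0.4]
finger_gap: -0.0001
grasp_force: 0.0
t 15.03 tcp cradle [0.0326 0.1203 0.2685] turn needed -0.13 F [0.8 0.5 0.4] gap -0.0001
.04,.128,.27 shift [ 0.0077  0.0074 -0.0015]
clock: 15.7
eef_pos: [0.6792, -0.0431, 0.19]
tool_rot: [-0.0, 1.0, -0.013, -0.004]
ft_force: [-0.6, 0.4, -1.2]
finger_gap: -0.0
grasp_force: 0.0
t 15.7 tcp cradle [0.0389 0.1221 0.19  ] turn needed 0.16 F [-0.6  0.4 -1.2] gap -0.0
.04,.125,.173 shift [0.0031 0.0011 0.017 ]
.04,.074,.175 shift [-0.0479  0.001   0.0154]
[([268.8, 217.6], 0.63)]
[]
0 [0.035 0.098 0.183] [258.7 204.8] [280.4 192.1]
0.1 [0.035 0.09  0.186] [261.7 204.1] [280.3 195.2]
0.2 [0.035 0.081 0.189] [264.8 203.8] [280.2 198.5]
0.3 [0.035 0.072 0.191] [268.1 203.9] [280.2 202. ]
```

```bash
python3 -m pendant '0 0.001 0.009 0 0;0 0.001 0.016 0 0;-0.005 0.001 0.016 0 0;-0.012 0.001 0.016 0 0;-0.019 0.001 0.016 0 0;-0.026 0.001 0.016 0 0;-0.033 0.001 0.016 0 0;-0.04 0.001 0.016 0 0'; python3 to.py; python3 -m pendant '-0.006 0 0 0 0;-0.012 0 0 0 0;-0.018 0 0 0 0;-0.024 0 0.001 0 0;-0.03 0 0.002 0 0;-0.036 0 0.003 0 0;-0.041 0 0.005 0 0;-0.046 0 0.008 0 0'; python3 to.py
```

```text
clock: 16.57
eef_pos: [0.6425, -0.0448, 0.18]
tool_rot: [0.0, 1.0, -0.014, 0.001]
ft_force: [1.2, -0.3, 0.8]
finger_gap: 0.0003
grasp_force: 0.6
t 16.57 tcp cradle [0.0417 0.0854 0.18  ] turn needed -0.01 F [ 1.2 -0.3  0.8] gap 0.0003
clock: 17.23
eef_pos: [0.5964, -0.0435, 0.1712]
tool_rot: [0.0, 1.0, -0.014, 0.0]
ft_force: [0.9, -0.8, 1.9]
finger_gap: -0.0001
grasp_force: 0.7
t 17.23 tcp cradle [0.0416 0.0393 0.1712] turn needed -0.0 F [ 0.9 -0.8  1.9] gap -0.0001
```

```bash
python3 -m pendant '-0.006 0 0.003 0 0;-0.011 0 0.007 0 0;-0.016 0 0.011 0 0;-0.021 0 0.016 0 0;-0.026 0 0.021 0 0;-0.03 0 0.026 0 0;-0.034 0 0.032 0 0;-0.038 0 0.039 0 0'; python3 to.py .038,-.005,.118;  python3 - <<'E'
from h import *
im=save("side","pics/x10.png")[160:320,190:355,::-1]
cv2.imwrite("pics/s10.png",cv2.resize(im,None,fx=3.6,fy=3.6,interpolation=cv2.INTER_CUBIC))
E
```

```text
clock: 17.9
eef_pos: [0.5586, -0.0424, 0.1318]
tool_rot: [0.0, 1.0, -0.014, 0.0]
ft_force: [0.5, 0.0, 1.1]
finger_gap: -0.0001
grasp_force: 0.4
t 17.9 tcp cradle [0.0416 0.0014 0.1318] turn needed -0.01 F [0.5 0.  1.1] gap -0.0001
.038,-.005,.118 shift [-0.0064 -0.0036  0.0138]
```

View pics/s10.png

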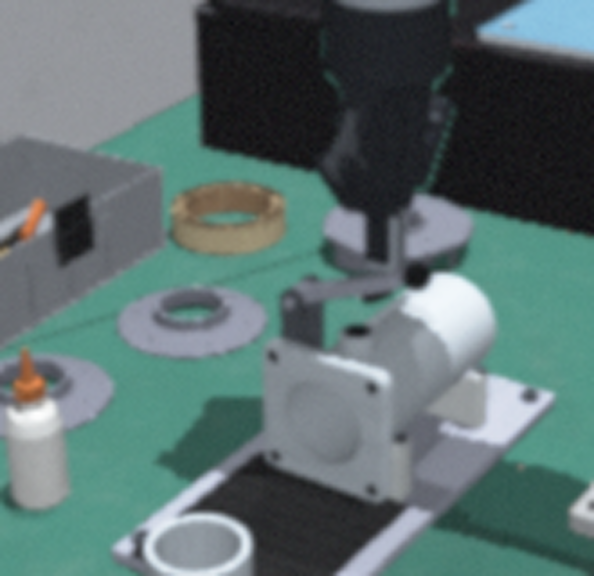

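The hold-down arm has swung over, with its knob at crop (417,277) and the finger pushing on the bar. The flange is flush with the first block, at about (395,450). I'll press the arm down until the pad rests on the barrel.

```bash
python3 -m pendant '-0.002 0 0.005 0 0;-0.004 0 0.01 0 0;-0.0055 0 0.014 0 0;-0.006 0 0.018 0 0;-0.007 0 0.021 0 0;-0.007 0 0.024 0 0;-0.007 0 0.027 0 0;-0.007 0 0.028 0 0'; python3 to.py
```

```text
clock: 18.62
eef_pos: [0.5518, -0.0422, 0.1041]
tool_rot: [0.0, 1.0, -0.014, -0.0]
ft_force: [-3.7, -0.4, 10.5]
finger_gap: 0.0002
grasp_force: 4.9
t 18.62 tcp cradle [ 0.0416 -0.0053  0.1041] turn needed -0.0 F [-3.7 -0.4 10.5] gap 0.0002
```

```bash
python3 -m pendant '0 0 -0.01 0 0;0 0 -0.03 0 0;0 0 -0.06 0 0;0 0 -0.09 0 0;0 0 -0.12 0 0;0 0.03 -0.15 0 0;-0.03 0.065 -0.16 0 0;-0.06 0.1 -0.16 0 0'; python3 -m pendant '-0.03 0.03 0 0 0;-0.06 0.06 0 0 0;-0.09 0.09 0 0 0;-0.12 0.12 0 0 0;-0.14 0.14 0 0 0;-0.14 0.14 0 0 0;-0.14 0.14 0 0 0;-0.14 0.14 0 0 0'; python3 to.py; python3 - <<'E'
from pose import *
for n in("side","top"):
    save(n,f"pics/{n}11.png"); print(n,[(np.round(d["pixel"],1).tolist(),round(d["score"],2)) for d in search_frame(n,"keeper_knob")][:3])
for q in (1.85,1.95,2.02):
    P=[.035,.058+.092*np.sin(.45-q),.1+.092*np.cos(.45-q)]; print(q,proj("side",c2w(P))[0].round(1),proj("top",c2w(P))[0].round(1))
im=cv2.imread("pics/top11.png"); print(im[236,250:262].mean(1).astype(int).tolist(), im[222,250:262].mean(1).astype(int).tolist())
for k in ("side","top"):
    i=cv2.imread(f"pics/{k}11.png"); c,r=np.round(proj(k,c2w([.035,-.034,.1]))[0]).astype(int)
    w=i[r-10:r+11,c-10:c+11].mean(2); ys,xs=np.where(w<75); print(k,"dark centroid",len(xs),(xs.mean()+c-10).round(1),(ys.mean()+r-10).round(1))
a=cv2.imread("pics/t8.png")
for n,P in {"port":(.010,0,.101),"fl+":(-.03,.044,.1),"fl-":(-.03,-.044,.1)}.items():
    x,y=np.round(proj("top",c2w(P))[0]).astype(int); f=4
    A=cv2.resize(a[y-8:y+9,x-8:x+9],None,fx=f,fy=f,interpolation=2);B=cv2.resize(im[y-14:y+15,x-14:x+15],None,fx=f,fy=f,interpolation=2)
    _,v,_,l=cv2.minMaxLoc(cv2.matchTemplate(B,A,cv2.TM_CCOEFF_NORMED)); print(n,"moved px",np.array(l)/f-6,round(v,2))
E
```

```text
clock: 19.28
eef_pos: [0.4977, -0.1331, 0.2676]
tool_rot: [0.0, 1.0, -0.013, 0.003]
ft_force: [-0.2, -1.8, -0.3]
finger_gap: 0.0001
grasp_force: 0.0
clock: 19.95
eef_pos: [0.3526, -0.2683, 0.2647]
tool_rot: [0.0, 1.0, -0.014, 0.001]
ft_force: [0.2, -0.2, 0.5]
finger_gap: -0.0
grasp_force: 0.0
t 19.95 tcp cradle [ 0.2734 -0.1979  0.2647] turn needed 0.0 F [ 0.2 -0.2  0.5] gap -0.0
side [([290.7, 244.1], 0.6)]
top [([282.9, 226.6], 0.55)]
1.85 [307.9 245.2] [279.8 242.7]
1.95 [308.3 249. ] [279.8 243.1]
2.02 [308.4 251.6] [279.9 243.1]
[66, 65, 65, 66, 64, 80, 147, 222, 241, 239, 221, 212] [66, 69, 64, 63, 65, 70, 121, 204, 238, 241, 221, 188]
side dark centroid 25 307.6 252.0
top dark centroid 10 279.5 242.8
port moved px [0. 0.] 0.92
fl+ moved px [0. 0.] 1.0
fl- moved px [ 0.   -0.25] 0.93
```

```bash
python3 -c "
from workcell import *
print(sign_off())"
```

```text
the job is handed in; nothing more can be done
None
```

I've handed in the job, though `sign_off` returned no verdict. The barrel was tipped over under control and lies port up in the Vs with its flange against the first V-block. The hold-down arm is down at about 2.02 rad and the robot is clear; I did not re-check the bystanders, but nothing was seen to touch them.

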